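Restock the kit-case flow lane

TASK

Shut the outlet gate of the sloping roller lane before anything goes into it, then load every kit case that is narrow enough for the lane so that they slide down and lie one behind the other on the rollers, closed up against the gate. Put the look-alike cases that are too wide for the lane into the grey returns tray, and leave the other things on the table alone.

Things in the scene. Friction and masses are not known exactly. Their poses are not given: they have to be found in the camera images.
- lane: fixed stand of the roller flow lane, a plate 350 x 100 x 6 mm with two legs; origin on the table under its middle, z up, x points along the lane to its high, open loading end, whose rollers are about 172 mm above the table. The lane slopes 20 degrees and is slippery: a case let go on the rollers slides down by itself until it meets the gate or the case below
- chute: the lane's sloping bed of white rollers. Origin on the rollers' surface and centreline, at the inner face of the shut gate, 50 mm above the table; x uphill along the lane, y across, z square to the rollers. Bed from x = -30 to 356 mm; channel 46 mm wide between 5 mm thick walls 8 mm above the rollers, flaring to about 60 mm from x = 288 to 356 as a lead-in
- gate (a joint): travel of the outlet gate, m: 0 fully open (pulled out sideways, towards the chute's +y), 0.060 fully shut across the low end of the lane against its end stop. It slides straight along the chute's -y as it shuts, with about 1.5 N of friction, and stays where it is left. Starts open, between 0 and 0.020
- gate_knob (a point): middle of the gate's black square grip post, 14 x 14 mm, upright, its top 12 mm above this point (the gate's grey plate, 54 wide, 5 thick, lies below: free grip height of the post about 30 mm); moves with the gate
- tray: returns tray, fixed: open grey plastic tray 270 (its x) x 140 (its y) x 32 mm high, walls and floor 4 mm; origin at the centre of its underside, z up
- case1: kit case of the size that fits the lane: white plastic box with a grey seam, 56 (its x) x 40 (its y) x 40 (its z) mm, 60 to 130 g; origin at the CENTRE of the box. Four or five of case1 to case5 are present
- case2: kit case of the size that fits the lane: white plastic box with a grey seam, 56 (its x) x 40 (its y) x 40 (its z) mm, 60 to 130 g; origin at the CENTRE of the box. Four or five of case1 to case5 are present
- case3: kit case of the size that fits the lane: white plastic box with a grey seam, 56 (its x) x 40 (its y) x 40 (its z) mm, 60 to 130 g; origin at the CENTRE of the box. Four or five of case1 to case5 are present
- case4: kit case of the size that fits the lane: white plastic box with a grey seam, 56 (its x) x 40 (its y) x 40 (its z) mm, 60 to 130 g; origin at the CENTRE of the box. Four or five of case1 to case5 are present
- case5: kit case of the size that fits the lane: white plastic box with a grey seam, 56 (its x) x 40 (its y) x 40 (its z) mm, 60 to 130 g; origin at the CENTRE of the box. Four or five of case1 to case5 are present
- wide1: look-alike case, too wide for the lane: the same white box but 56 (its x) x 56 (its y) x 40 (its z) mm, 80 to 170 g; origin at the CENTRE of the box. Two or three of wide1 to wide3 are present
- wide2: look-alike case, too wide for the lane: the same white box but 56 (its x) x 56 (its y) x 40 (its z) mm, 80 to 170 g; origin at the CENTRE of the box. Two or three of wide1 to wide3 are present
- wide3: look-alike case, too wide for the lane: the same white box but 56 (its x) x 56 (its y) x 40 (its z) mm, 80 to 170 g; origin at the CENTRE of the box. Two or three of wide1 to wide3 are present
- tealight: bystander among the cases: tealight candle in an aluminium cup, diameter 38, height 16; origin at the centre of its underside
- vial1: bystander: small vial with black cap, diameter 26, height 55; origin at the centre of its underside
- vial2: bystander: small vial with white cap, diameter 26, height 75; origin at the centre of its underside
- jar: bystander: clear jar with red lid, diameter 90, height 150; origin at the centre of its underside
- bolt: bystander: steel bolt lying on the table, 75 long, head diameter 14; origin under its middle
Mind the look-alikes: they are no part of the job. Leave any green or yellow look-alike of the wide2 alone. What is shaped like the case5 but blue or green is not meant.

How it is judged:
By the outcome, as a careful person would: the job done as asked, in the order asked, and still so for the second after the job is handed in, with the robot touching nothing.
Of case1, case2, case3, case4, case5 only 4 to 5 are there at a start; the rules pass over those that are not, and their reading is None.
Of wide1, wide2, wide3 only 2 to 3 are there at a start; the rules pass over those that are not, and their reading is None.
At some moment in a run one of case1, case2, case3, case4, case5, wide1, wide2, wide3 may be knocked a few centimetres aside while the robot is not near it.
Once in a run the grip may slacken for a moment while it holds something.
It also fails if it takes over 210 s, if anything falls off the work surface, if the arm or the gripper's body presses on something with over 40 N, if the wrist force passes 120 N, or if a joint passes its speed limit or range.

ROBOT

A 6-joint arm with a two-finger parallel gripper is mounted at the origin on the work surface. World frame = base frame: x ahead of the robot, y to its left, z up, the work surface at z = 0. Lengths are in m, angles in rad, forces in N, time in s.
With the tool pointing down it reaches from about 0.35 to 0.85 m from the base axis. Payload 8.1 kg.
Tool frame: the origin (TCP) lies on the centre line of the jaws, within the pads' length; the fingertips stand ahead of it and the grasp point (between the pads) lies 8 mm behind it (robot.tcp_to_tips is the z of the fingertips in the tool frame, in m); z points along the fingers, y is the line along which they close (so a half turn about z gives the same grasp; the last joint's range is limited). The gripper opens to 85 mm and grips with 20 to 120 N. Pads are 22 mm wide; open, the fingers measure 114 mm over their backs; the gripper's body (76 mm by 85 mm) begins 54 mm behind the grasp point. The pads swing forward as they close: fully open they stand 13 mm farther back than shut.
Start: joints at [1.076, 0.13, 1.488, -0, 1.523, -0.085], TCP at [0.239, 0.55, 0.242] pointing down, gripper open.
Joint ranges: [-2.96, 2.96], [-0.89, 2.26], [0.02, 2.5], [-1.34, 4.48], [0, 2.73], [-2.66, 2.66]. Speed limits (rad/s): [2.39, 2.39, 2.79, 3.14, 3.14, 3.14].

INTERFACE

Orientations are given as a unit quaternion [w, x, y, z].
In Python, from plant import robot gives the robot as it stands.
- The arm moves only by the tool arm_command, never from a script. Its arguments are lists of equal length, an entry for each row: "travel": the shift along the tool's x, y, z in mm, a list of three; "rot": the turn, a rotation vector about the tool's x, y, z in rad, a list of three; "jaw": the opening in per cent of the stroke, from 0 (shut) to 100 (fully open). A call has 1 to 20 rows; each row shifts and turns the commanded pose from where the row before left it, along the tool's axes as they then stand; what a row does not reach is not made up. A row lasts 1/10 s, in which the tool goes at most 50 mm and 8.59 degrees, less where a joint would pass 70% of its speed; a pose out of reach is approached as far as the arm can. A call is refused whole if a number of a shift passes 50 or a number of a turn 0.15, either way. A call with a gripper value outside its range is refused whole. The fingers move at their own pace and stop on an object; the grip force is fixed at half the most. Time passes only in rows, so rows that do not move let the fingers close. It gives the time, the measured TCP pose, the force, the opening and the grip force at its end, in the units of the state.
- robot.read_state(): the state, without advancing time (a new reading comes with each control period).
- robot.get_image(name): name is "scene" or "top" or "wrist"; returns (picture, depth): 384x512x3 uint8, red, green, blue; 384x512 float32, m along the optical axis (not along the pixel's ray), 0 where there is no reading.
- robot.camera_info(name): a dict with "mtx" (3x3 intrinsics, pixels), "cam_to_world" (4x4, takes a point from camera to world coordinates). Camera axes: x right, y down, z forward; pixel columns grow to the right and rows downward; lengths in m; the calibration is good to about 2 mm. A picture is of the moment at which its call begins: read the wrist's pose just before it. camera_info takes no time and is no camera call; for the wrist camera it gives the pose at the moment of the call.
- robot.job_done(): hands the job in; it is judged then, once.
The state is a dict: "t": time; "joint_pos": joint angles; "dq": joint speeds; "joint_torque": joint torques, N m; "position": TCP position; "tcp_rot": TCP orientation; "ft_force": force on the tool from outside, world axes, zero at the start; "ft_torque": the same for the moment, N m; "width": finger opening in m; "grasp_force": force on a finger pad.
Only numpy, scipy, OpenCV 4.12 (cv2) and the standard library are available. Lean on these libraries where they do the work, as an engineer would, in place of code of your own. Each camera call takes 0.05 s, during which the arm holds its last target. There are 200 camera calls.

## Working session

There is one attempt and no reset: what is moved stays moved. The work goes in short steps, Python scripts to look and compute and a tool call to move; the robot and the scene stay as the last step left them, time stands still between calls to the robot, and variables do not carry over. Pictures are saved under pics/ and viewed, at most 14 in all, crops included, and the job is handed in when it is done.

Besides the shell and the picture viewer there is one more tool, called after "Call:" as name(argument=value, ...) on one line, values as JSON. arm_command: Moves the arm, as the interface text tells. Its arguments: {"type":"object","properties":{"travel":{"type":"array"},"rot":{"type":"array"},"jaw":{"type":"array"}},"required":["travel","rot","jaw"]}

```bash
mkdir -p pics; ls; python3 - <<'E'
from plant import robot
import cv2,numpy as np
print(robot.read_state()); print(robot.tcp_to_tips)
for n in ("top","scene"):
    im,d=robot.get_image(n); i=robot.camera_info(n); print(n,i)
    cv2.imwrite(f"pics/{n}0.png",cv2.resize(im[:,:,::-1],(800,600),interpolation=cv2.INTER_CUBIC)); np.savez(f"{n}0.npz",im=im,d=d,K=i["mtx"],T=i["cam_to_world"])
E
```

```text
pics
{'t': 0.0, 'joint_pos': array([ 1.07559244e+00,  1.31174017e-01,  1.48931023e+00, -1.02929293e-06,
        1.52300746e+00, -8.53840127e-02]), 'dq': array([-4.48452859e-04, -2.58212923e-03, -2.63562068e-03, -1.48377257e-03,
       -3.30585242e-06, -6.51101161e-04]), 'joint_torque': array([-9.76453412e-04, -5.69422674e+01, -5.00529242e+01, -4.24160507e-04,
        1.51704153e-02,  1.83504591e-05]), 'position': array([0.23877696, 0.5498457 , 0.24121975]), 'tcp_rot': array([-2.71294160e-04,  2.03478867e-01,  9.79078878e-01, -9.09945319e-04]), 'ft_force': array([-0.6827733 , -0.17782338,  0.54629805]), 'ft_torque': array([-0.02422982,  0.00244896, -0.0105327 ]), 'grasp_force': 0.0, 'width': 0.08544282336268925}
0.011
top {'mtx': array([[377.92180638,   0.        , 249.17567878],
       [  0.        , 377.92180638, 190.34182322],
       [  0.        ,   0.        ,   1.        ]]), 'cam_to_world': array([[-0.00879981, -0.99357563,  0.11282742,  0.38546756],
       [-0.99992467,  0.00777774, -0.00949566,  0.05229382],
       [ 0.00855712, -0.11290248, -0.99356923,  1.03037894],
       [ 0.        ,  0.        ,  0.        ,  1.        ]])}
scene {'mtx': array([[469.09070049,   0.        , 249.79631541],
       [  0.        , 469.09070049, 199.30150682],
       [  0.        ,   0.        ,   1.        ]]), 'cam_to_world': array([[ 0.81107083,  0.33620789, -0.47867355,  1.04833792],
       [ 0.58490727, -0.47579526,  0.65688839, -0.69892745],
       [-0.00689955, -0.81276265, -0.58255409,  0.73815986],
       [ 0.        ,  0.        ,  0.        ,  1.        ]])}
```

View pics/top0.png

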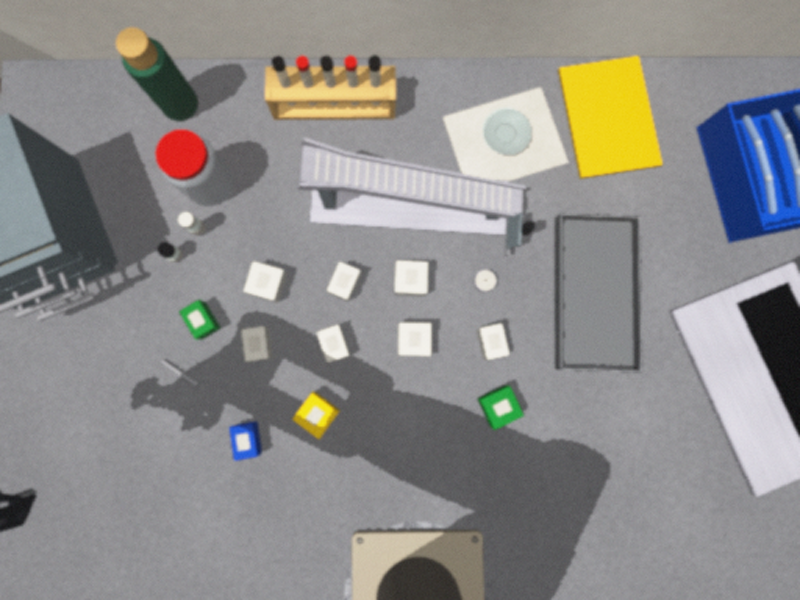

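View pics/scene0.png

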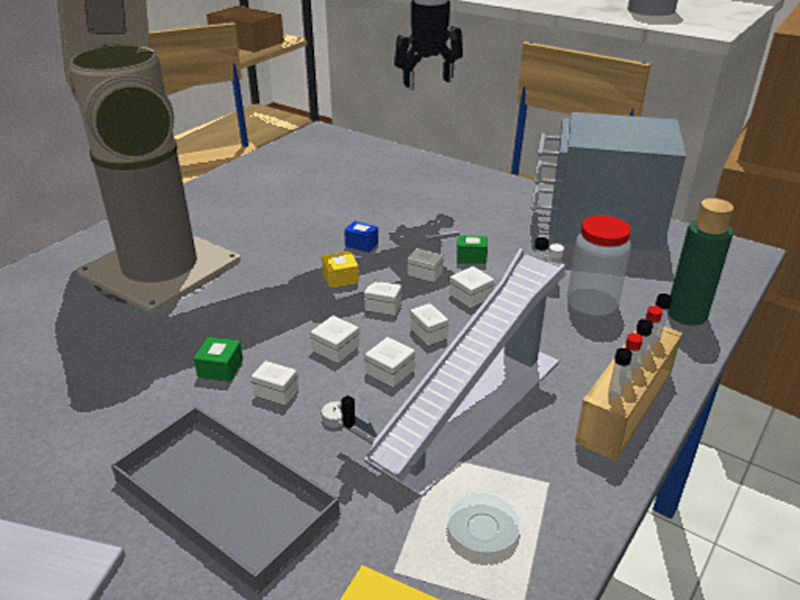

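Top: four narrow white cases near (344,280), (255,343), (333,343), (494,341), and three wide ones at (264,281), (411,277), (415,338). The gate knob is at (527,228), the tray at (597,292), and the lane's high end is at left.

```bash
cat > h.py <<'E'
import numpy as np, cv2
from plant import robot
def grab(n):
    i=robot.camera_info(n); im,d=robot.get_image(n); return im,d,i["mtx"],i["cam_to_world"]
def world(d,K,T):
    v,u=np.indices(d.shape); P=np.stack([(u-K[0,2])/K[0,0]*d,(v-K[1,2])/K[1,1]*d,d],-1)
    W=P@T[:3,:3].T+T[:3,3]; W[d==0]=np.nan; return W
def rays(uv,z,K,T):
    r=np.c_[(uv-K[[0,1],[2,2]])/K[0,0],np.ones(len(uv))]@T[:3,:3].T
    return T[:3,3]+r*((z-T[2,3])/r[:,2])[:,None]
def cases(im,d,K,T,zt=.04,box=(.2,.75,-.35,.4)):
    W=world(d,K,T); hsv=cv2.cvtColor(im,cv2.COLOR_RGB2HSV)
    m=((abs(W[...,2]-zt)<.008)&(hsv[...,1]<60)&(W[...,0]>box[0])&(W[...,0]<box[1])&(W[...,1]>box[2])&(W[...,1]<box[3])).astype(np.uint8)
    m=cv2.morphologyEx(m,cv2.MORPH_OPEN,np.ones((3,3)))
    out=[]
    for c in cv2.findContours(m,cv2.RETR_EXTERNAL,cv2.CHAIN_APPROX_NONE)[0]:
        if cv2.contourArea(c)<60: continue
        mm=cv2.drawContours(np.zeros_like(m),[c],-1,1,-1); v,u=np.nonzero(mm)
        p=rays(np.c_[u,v].astype(float),zt,K,T)[:,:2]*1000
        (cx,cy),(a,b),th=cv2.minAreaRect(p.astype(np.float32))
        if a<b: a,b,th=b,a,th+90   # th: direction of the long side in world xy
        out.append((cx,cy,a,b,(th+90)%180-90,u.mean(),v.mean()))
    return out
E
python3 - <<'E'
from h import *
z=np.load('top0.npz'); im,d,K,T=[z[k] for k in('im','d','K','T')]
for c in cases(im,d,K,T): print(np.round(c,1))
W=world(d,K,T); hsv=cv2.cvtColor(im,cv2.COLOR_RGB2HSV)
# lane bed
sel=np.zeros(d.shape,bool); sel[85:150,185:345]=1
m=sel&(W[...,2]>.03)&(W[...,2]<.2)
P=W[m]; 
for y0 in np.arange(-.16,.26,.03):
    q=P[(abs(P[:,1]-y0)<.006)]
    if len(q)>5:
        print(round(y0,3),len(q),np.round([q[:,0].min(),q[:,0].max(),np.median(q[:,2])],4))
g=sel&0|0
k=np.zeros(d.shape,bool); k[130:165,315:350]=1
kk=k&(im.max(-1)<70); print('knob',kk.sum()); v,u=np.nonzero(kk); print(u.min(),u.max(),v.min(),v.max()); Q=W[kk]; print(np.round(np.nanpercentile(Q,[5,50,95],axis=0),4))
top=Q[Q[:,2]>np.nanmax(Q[:,2])-.008]; print(len(top),top.mean(0))
# tray
t=np.zeros(d.shape,bool); t[130:245,350:415]=1
tt=t&(abs(W[...,2]-.032)<.008)&(im.max(-1)<130); print('tray',np.round(np.nanpercentile(W[tt],[1,99],axis=0),3), cv2.minAreaRect((W[tt][:,:2]*1000).astype(np.float32)))
E
```

```text
[262.3 286.1  23.   20.5   1.  155.  282.5]
[ 313.6 -142.2   25.6   19.3  -64.5  321.1  260.5]
[422.5 268.4  55.8  40.2   7.6 163.  219.8]
[421.6 138.3  56.4  39.6  18.4 212.7 219.6]
[ 423.  -132.1   55.4   40.3   12.4  316.2  218.2]
[428.7   0.6  55.1  54.9  89.4 265.3 216.7]
[527.6 120.5  56.6  39.9 -23.9 219.8 179.3]
[528.5 255.   56.8  56.   73.5 168.8 179.5]
[533.3   5.8  53.7  53.1  -0.6 263.  177. ]
[ 665.4 -175.    44.6   24.2   -2.   330.1  127.7]
-0.16 159 [0.6005 0.6911 0.0523]
-0.13 103 [0.6371 0.6928 0.0598]
-0.1 98 [0.6389 0.6952 0.0712]
-0.07 98 [0.6412 0.6988 0.0824]
-0.04 113 [0.6428 0.6995 0.093 ]
-0.01 113 [0.6455 0.7034 0.1041]
0.02 122 [0.6479 0.7053 0.1144]
0.05 124 [0.6498 0.707  0.1258]
0.08 127 [0.6526 0.7089 0.1362]
0.11 130 [0.6545 0.7117 0.1477]
0.14 201 [0.6529 0.7181 0.1571]
0.17 166 [0.6508 0.7265 0.1686]
knob 54
334 341 142 150
[[ 0.5967 -0.1842  0.0753]
 [ 0.5998 -0.1788  0.1106]
 [ 0.6084 -0.1733  0.1189]]
25 [ 0.60251813 -0.17906585  0.11668468]
tray [[ 0.375 -0.39   0.024]
 [ 0.642 -0.243  0.034]] ((507.5943298339844, -317.7327880859375), (141.3131103515625, 270.09912109375), 87.42848205566406)
```

```bash
cat >> h.py <<'E'
from scipy.spatial.transform import Rotation as Ro
U=np.array([.0757,.9971,0]); S,C=np.sin(np.radians(20)),np.cos(np.radians(20))
CX=C*U+[0,0,S]; CZ=-S*U+[0,0,C]; CY=np.cross(CZ,CX); O=np.array([.6627,-.157,.05])
LANE=np.c_[CX,-CY,-CZ]
def down(deg):  # tool y at world angle deg, pointing down
    a=np.radians(deg); y=np.array([np.cos(a),np.sin(a),0]); z=np.array([0,0,-1.]); return np.c_[np.cross(y,z),y,z]
def cur():
    s=robot.read_state(); q=s["tcp_rot"]; return s["position"],Ro.from_quat(np.r_[q[1:],q[0]]).as_matrix(),s
def plan(*steps):
    """steps: (xyz, R or None); prints turn (tool axes) then travel after the turn, tool axes mm"""
    p,R,_=cur()
    for x,Rn in steps:
        Rn=R if Rn is None else Rn; rv=Ro.from_matrix(R.T@Rn).as_rotvec(); t=Rn.T@(np.array(x)-p)*1000
        print("rot",np.round(rv,3),"rows",round(np.abs(rv).max()/.14,1),"| travel",np.round(t,1),"rows",round(np.linalg.norm(t)/48,1)); p,R=np.array(x),Rn
E
python3 - <<'E'
from h import *
plan(([.6025,-.179,.2],down(-4.3)),([.6025,-.179,.104],None))
E
```

```text
rot [-2.000e-03  1.000e-03  1.236e+00] rows 8.8 | travel [-699.6  417.3   41.3] rows 17.0
rot [0. 0. 0.] rows 0.0 | travel [ 0.  0. 96.] rows 2.0
```

Call:
arm_command(travel=[[0,0,0],[0,0,0],[0,0,0],[0,0,0],[0,0,0],[0,0,0],[0,0,0],[0,0,0],[0,0,0],[-40,24,2],[-40,24,2],[-40,24,2],[-40,24,2],[-40,24,2],[-40,24,2],[-40,24,2],[-40,24,2],[-40,24,2],[-40,24,2],[-40,24,2]], rot=[[0,0,0.137],[0,0,0.137],[0,0,0.137],[0,0,0.137],[0,0,0.137],[0,0,0.137],[0,0,0.137],[0,0,0.137],[0,0,0.137],[0,0,0],[0,0,0],[0,0,0],[0,0,0],[0,0,0],[0,0,0],[0,0,0],[0,0,0],[0,0,0],[0,0,0],[0,0,0]], jaw=[100,100,100,100,100,100,100,100,100,100,100,100,100,100,100,100,100,100,100,100])

```text
t: 2.1
position: [0.471, 0.0906, 0.22]
tcp_rot: [-0.0, 0.732, 0.681, -0.0]
ft_force: [0.5, 0.5, 0.2]
width: 0.0854
grasp_force: 0.0
```

```bash
python3 - <<'E'
from h import *
plan(([.6025,-.179,.2],down(-4.3)),([.6025,-.179,.104],None))
E
```

```text
rot [-0.    -0.     0.003] rows 0.0 | travel [-259.   151.4   20. ] rows 6.3
rot [0. 0. 0.] rows 0.0 | travel [ 0.  0. 96.] rows 2.0
```

Follows well. Go above the knob, then a close look from the wrist camera.

Call:
arm_command(travel=[[-37,21.6,2.9],[-37,21.6,2.9],[-37,21.6,2.9],[-37,21.6,2.9],[-37,21.6,2.9],[-37,21.6,2.9],[-37,21.6,2.9],[0,0,0],[0,0,0]], rot=[[0,0,0.003],[0,0,0],[0,0,0],[0,0,0],[0,0,0],[0,0,0],[0,0,0],[0,0,0],[0,0,0]], jaw=[100,100,100,100,100,100,70,70,70])

```text
t: 3.0
position: [0.6016, -0.1777, 0.1986]
tcp_rot: [-0.001, 0.734, 0.679, -0.0]
ft_force: [0.3, 0.3, -0.5]
width: 0.0598
grasp_force: 0.0
```

```bash
python3 - <<'E'
from h import *
im,d,K,T=grab("wrist"); print(np.round(T,3),K[0])
cv2.imwrite("pics/w1.png",im[:,:,::-1])
W=world(d,K,T); m=(im.max(-1)<70)&(abs(W[...,0]-.6025)<.03)&(abs(W[...,1]+.179)<.03)&(W[...,2]>.07)&(W[...,2]<.13)
print(m.sum(),np.round(np.nanpercentile(W[m],[3,50,97],axis=0),4)); zt=np.nanpercentile(W[m][:,2],95)
t=m&(W[...,2]>zt-.004);print(t.sum(),W[t].mean(0))
E
```

```text
[[ 0.997 -0.072 -0.025  0.608]
 [-0.076 -0.952 -0.296 -0.102]
 [-0.002  0.297 -0.955  0.331]
 [ 0.     0.     0.     1.   ]] [275.30739566   0.         258.33991566]
418 [[ 0.5975 -0.186   0.0884]
 [ 0.6041 -0.1761  0.1182]
 [ 0.6104 -0.1735  0.1205]]
253 [ 0.60384369 -0.17990553  0.11912854]
```

View pics/w1.png

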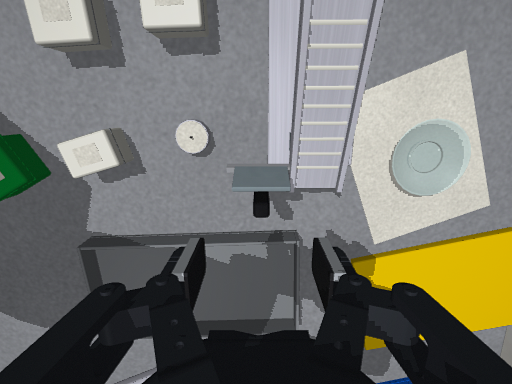

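The wrist view shows the knob at (261,204), just outside the gate plate at (260,178). It measures (0.604, -0.180) with its top at 0.119.

Call:
arm_command(travel=[[-2,2.6,31],[0,0,31],[0,0,31],[0,0,0],[0,0,0],[0,0,0],[0,0,0],[0,0,0],[0,0,0],[0,0,0],[0,10,0],[0,10,0],[0,10,0],[0,8,0],[0,0,0]], rot=[[0,0,0],[0,0,0],[0,0,0],[0,0,0],[0,0,0],[0,0,0],[0,0,0],[0,0,0],[0,0,0],[0,0,0],[0,0,0],[0,0,0],[0,0,0],[0,0,0],[0,0,0]], jaw=[70,70,70,70,0,0,0,0,0,0,0,0,0,0,0])

```text
t: 4.55
position: [0.6449, -0.1824, 0.1099]
tcp_rot: [0.002, 0.733, 0.68, 0.001]
ft_force: [1.3, 1.9, 6.2]
width: 0.0121
grasp_force: 59.3
```

Call:
arm_command(travel=[[0,3,-1],[0,3,0],[0,2,0],[0,0,0]], rot=[[0,0,0],[0,0,0],[0,0,0],[0,0,0]], jaw=[0,0,0,0])

```text
t: 4.95
position: [0.6517, -0.1829, 0.1099]
tcp_rot: [0.001, 0.733, 0.68, 0.001]
ft_force: [0.8, 1.6, 6.5]
width: 0.0126
grasp_force: 59.3
```

Call:
arm_command(travel=[[0,3,0],[0,2,0],[0,0,0]], rot=[[0,0,0],[0,0,0],[0,0,0]], jaw=[0,0,0])

```text
t: 5.25
position: [0.6566, -0.1833, 0.1099]
tcp_rot: [0.001, 0.733, 0.68, 0.001]
ft_force: [0.0, 1.9, 5.5]
width: 0.0121
grasp_force: 59.3
```

Call:
arm_command(travel=[[0,2,0],[0,2,0],[0,0,0]], rot=[[0,0,0],[0,0,0],[0,0,0]], jaw=[0,0,0])

```text
t: 5.55
position: [0.6606, -0.1836, 0.1099]
tcp_rot: [0.001, 0.733, 0.68, 0.001]
ft_force: [-0.1, 0.9, 5.8]
width: 0.0129
grasp_force: 59.3
```

Call:
arm_command(travel=[[0,2,0],[0,2,0],[0,0,0]], rot=[[0,0,0],[0,0,0],[0,0,0]], jaw=[0,0,0])

```text
t: 5.85
position: [0.6621, -0.1837, 0.1098]
tcp_rot: [-0.001, 0.733, 0.68, -0.001]
ft_force: [-14.9, 2.9, 15.7]
width: 0.0123
grasp_force: 60.6
```

Call:
arm_command(travel=[[0,-2,0],[0,0,0],[0,0,0],[0,0,0],[0,0,0],[0,0,-40],[0,0,-40],[0,0,-40],[0,0,0]], rot=[[0,0,0],[0,0,0],[0,0,0],[0,0,0],[0,0,0],[0,0,0],[0,0,0],[0,0,0],[0,0,0]], jaw=[0,80,80,80,80,80,80,80,80])

```text
t: 6.75
position: [0.6648, -0.1847, 0.2368]
tcp_rot: [0.006, 0.733, 0.68, 0.003]
ft_force: [0.0, -1.1, 1.1]
width: 0.0683
grasp_force: 0.0
```

```bash
cat > look.py <<'E'
from h import *
im,d,K,T=grab("top")
for c in cases(im,d,K,T): 
    if c[2]>35: print(np.round(c,1))
E
python3 - <<'E'
from look import *
W=world(d,K,T); k=(im.max(-1)<70)&(abs(W[...,0]-.65)<.08)&(abs(W[...,1]+.18)<.02)&(W[...,2]>.1)&(W[...,2]<.125)
print(k.sum(),W[k].mean(0)*1000)
plan(([.5276,.1205,.25],down(66.1)),([.5276,.1205,.12],None))
E
```

```text
[422.6 268.5  55.4  40.    7.9 163.  219.8]
[421.6 138.3  56.4  39.6  18.4 212.8 219.5]
[428.7   0.6  55.1  54.9  89.4 265.3 216.7]
[528.2 120.3  55.6  39.8 -24.4 219.7 179.2]
[528.8 255.4  55.9  55.7  73.5 168.7 179.3]
[533.3   5.8  53.7  53.1  -0.6 263.  177. ]
0 [nan nan nan]
rot [ 0.006  0.007 -1.229] rows 8.8 | travel [247.9 223.5 -16.9] rows 7.0
rot [0. 0. 0.] rows 0.0 | travel [  0.   0. 130.] rows 2.7<stdin>:3: RuntimeWarning: Mean of empty slice.
  ret = um.true_divide(
```

Call:
arm_command(travel=[[0,0,0],[0,0,0],[0,0,0],[0,0,0],[0,0,0],[0,0,0],[0,0,0],[0,0,0],[0,0,0],[31,28,-2],[31,28,-2],[31,28,-2],[31,28,-2],[31,28,-2],[31,28,-2],[31,28,-2],[31,28,-2],[0,0,40],[0,0,40],[0,0,40]], rot=[[0,0,-0.137],[0,0,-0.137],[0,0,-0.137],[0,0,-0.137],[0,0,-0.137],[0,0,-0.137],[0,0,-0.137],[0,0,-0.137],[0,0,-0.137],[0,0,0],[0,0,0],[0,0,0],[0,0,0],[0,0,0],[0,0,0],[0,0,0],[0,0,0],[0,0,0],[0,0,0],[0,0,0]], jaw=[80,80,80,80,80,80,80,80,80,80,80,80,80,80,80,80,80,80,80,80])

```text
t: 8.8
position: [0.5232, 0.1216, 0.1216]
tcp_rot: [-0.0, 0.204, 0.979, -0.0]
ft_force: [0.0, 0.4, -0.0]
width: 0.0683
grasp_force: 0.0
```

```bash
python3 - <<'E'
from h import *
plan(([.528,.1204,.025],down(65.9)))
im,d,K,T=grab("wrist")
for c in cases(im,d,K,T): 
    if c[2]>35: print(np.round(c,1))
E
```

```text
rot [-0.001 -0.001  0.009] rows 0.1 | travel [-4.9  0.8 96.6] rows 2.0
[527.7   8.2  59.7  48.7  87.7 136.3 255.2]
[527.5 121.8  56.5  39.6 -23.6 260.5 209. ]
[429.    3.6  60.   55.6  88.9  71.6 156.9]
[528.3 254.9  58.6  56.7  73.6 419.6 144.9]
[422.8 139.1  55.7  39.6  18.7 224.1  73.9]
[433.2 268.9  42.9  35.4 -82.4 403.1  17.5]
```

Call:
arm_command(travel=[[-5,1,32],[0,0,32],[0,0,32],[0,0,0],[0,0,0],[0,0,0],[0,0,0],[0,0,0],[0,0,0],[0,0,-40],[0,0,-40],[0,0,-50],[0,0,-50],[0,0,0]], rot=[[0,0,0],[0,0,0],[0,0,0],[0,0,0],[0,0,0],[0,0,0],[0,0,0],[0,0,0],[0,0,0],[0,0,0],[0,0,0],[0,0,0],[0,0,0],[0,0,0]], jaw=[80,80,80,80,0,0,0,0,0,0,0,0,0,0])

```text
t: 10.25
position: [0.5338, 0.1207, 0.2183]
tcp_rot: [0.007, 0.205, 0.979, 0.003]
ft_force: [1.2, 0.8, -1.2]
width: 0.0387
grasp_force: 61.2
```

```bash
cat >> h.py <<'E'
def place(s=.300,h=.027):   # TCP height h above rollers
    a=O+s*CX; up=a+CZ*(h+.05); dn=a+CZ*h
    plan((up,LANE),(dn,None)); print("down pose",np.round(dn,4))
E
python3 - <<'E'
from h import *
place()
im,d,K,T=grab("top"); cv2.imwrite("pics/g.png",cv2.resize(im[60:190,150:360,::-1],None,fx=3,fy=3,interpolation=cv2.INTER_CUBIC))
E
```

```text
rot [-0.2    0.31   1.224] rows 8.7 | travel [ -8.6 149.5 -10.3] rows 3.1
rot [-0. -0.  0.] rows 0.0 | travel [-0. -0. 50.] rows 1.0
down pose [0.6833 0.1149 0.178 ]
```

View pics/g.png

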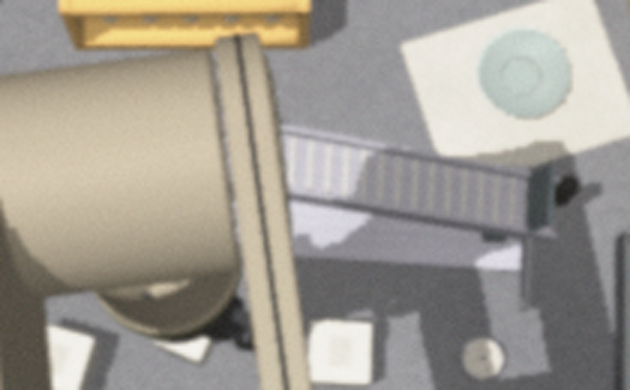

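The gate is shut at (540,197) in the crop and the case is held.

Call:
arm_command(travel=[[0,0,0],[0,0,0],[0,0,0],[0,0,0],[0,0,0],[0,0,0],[0,0,0],[0,0,0],[0,0,0],[-2,37,-2.5],[-2,37,-2.5],[-2,37,-2.5],[-2,37,-2.5],[0,0,0],[0,0,0]], rot=[[-0.022,0.0345,0.136],[-0.022,0.0345,0.136],[-0.022,0.0345,0.136],[-0.022,0.0345,0.136],[-0.022,0.0345,0.136],[-0.022,0.0345,0.136],[-0.022,0.0345,0.136],[-0.022,0.0345,0.136],[-0.022,0.0345,0.136],[0,0,0],[0,0,0],[0,0,0],[0,0,0],[0,0,0],[0,0,0]], jaw=[0,0,0,0,0,0,0,0,0,0,0,0,0,0,0])

```text
t: 11.8
position: [0.6753, 0.0978, 0.2094]
tcp_rot: [-0.124, 0.724, 0.668, 0.119]
ft_force: [0.1, 0.2, -0.8]
width: 0.0388
grasp_force: 61.2
```

```bash
python3 - <<'E'
from h import *
place(); print(cur()[2]["width"])
im,d,K,T=grab("wrist"); cv2.imwrite("pics/w2.png",im[:,:,::-1])
E
```

```text
rot [-0.02   0.004 -0.008] rows 0.1 | travel [  5.8   6.7 -14.5] rows 0.4
rot [-0. -0.  0.] rows 0.0 | travel [-0. -0. 50.] rows 1.0
down pose [0.6833 0.1149 0.178 ]
0.03878015880617148
```

View pics/w2.png

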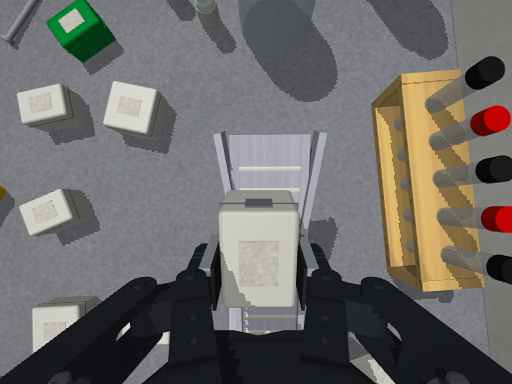

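The case (centre column 259) is held over the lead-in, with the walls at columns 225 and 315. The lane centre at about 270 agrees with the computed +6.7 mm shift.

Call:
arm_command(travel=[[6,6.7,0],[0,0,12],[0,0,12],[0,0,8],[0,0,3],[0,0,0]], rot=[[-0.02,0.004,-0.008],[0,0,0],[0,0,0],[0,0,0],[0,0,0],[0,0,0]], jaw=[0,0,0,0,0,0])

```text
t: 12.45
position: [0.6842, 0.1149, 0.1822]
tcp_rot: [-0.116, 0.722, 0.67, 0.129]
ft_force: [0.9, -1.0, -0.3]
width: 0.0387
grasp_force: 47.2
```

```bash
python3 - <<'E'
from h import *
place(); p,R,s=cur(); print(LANE.T@(p-O)*1000, s["ft_force"])
E
```

```text
rot [0.005 0.    0.003] rows 0.0 | travel [ -1.5  -0.9 -46.1] rows 1.0
rot [-0. -0.  0.] rows 0.0 | travel [-0. -0. 50.] rows 1.0
down pose [0.6833 0.1149 0.178 ]
[301.5260933    0.90087035 -30.92481349] [ 0.8777773  -0.98730346 -0.25602205]
```

Call:
arm_command(travel=[[0,0,2],[0,0,2],[0,0,0],[0,0,0],[0,0,0],[0,0,0],[0,0,0],[0,0,0],[0,0,0],[0,0,0],[0,0,0],[0,0,-40],[0,0,-40]], rot=[[0,0,0],[0,0,0],[0,0,0],[0,0,0],[0,0,0],[0,0,0],[0,0,0],[0,0,0],[0,0,0],[0,0,0],[0,0,0],[0,0,0],[0,0,0]], jaw=[0,0,0,60,75,75,75,75,75,75,75,75,75])

```text
t: 13.75
position: [0.6806, 0.0893, 0.2514]
tcp_rot: [-0.118, 0.722, 0.67, 0.127]
ft_force: [1.6, 0.1, 0.5]
width: 0.0638
grasp_force: 0.0
```

```bash
cat > lane.py <<'E'
from h import *
def lane(n="scene"):
    im,d,K,T=grab(n); W=world(d,K,T); L=(W-O)@np.c_[CX,CY,CZ]
    m=(abs(L[...,1])<.015)&(abs(L[...,2]-.04)<.006)&(L[...,0]>0)&(L[...,0]<.34)
    h,e=np.histogram(L[m][:,0],np.arange(0,.35,.01)); print(n,"top-face px per cm:",h)
E
python3 - <<'E'
from lane import *
lane("scene"); lane("top")
import look
E
```

```text
scene top-face px per cm: [46 66 64 67 62  5  0  0  0  0  0  0  0  0  0  0  0  0  0  0  0  0  0  0
  0  0  0  0  0  0  0  0  0  0]
top top-face px per cm: [ 0  0  0  0 18 24  0  0  0  0  0  0  0  0  0  0  0  0  0  0  0  0  0  0
  0  0  0  0  0  0  0  0  0  0]
[422.5 268.3  55.6  40.3   8.2 163.  219.8]
[421.6 138.3  56.3  39.6  18.4 212.8 219.5]
[528.8 255.3  56.   55.7  73.6 168.7 179.4]
```

First case lies against the gate. Next: case at (421.6, 138.3).

```bash
python3 - <<'E'
from h import *
plan(([.4216,.1383,.23],down(-71.6)),([.4216,.1383,.08],None))
E
```

```text
rot [-0.194 -0.315  1.163] rows 8.3 | travel [-233.1 -130.5   27.3] rows 5.6
rot [0. 0. 0.] rows 0.0 | travel [  0.   0. 150.] rows 3.1
```

Call:
arm_command(travel=[[0,0,0],[0,0,0],[0,0,0],[0,0,0],[0,0,0],[0,0,0],[0,0,0],[0,0,0],[0,0,0],[-39,-22,4],[-39,-22,4],[-39,-22,4],[-39,-22,4],[-39,-22,4],[-39,-22,4],[0,0,37],[0,0,37],[0,0,37],[0,0,0]], rot=[[-0.0215,-0.035,0.129],[-0.0215,-0.035,0.129],[-0.0215,-0.035,0.129],[-0.0215,-0.035,0.129],[-0.0215,-0.035,0.129],[-0.0215,-0.035,0.129],[-0.0215,-0.035,0.129],[-0.0215,-0.035,0.129],[-0.0215,-0.035,0.129],[0,0,0],[0,0,0],[0,0,0],[0,0,0],[0,0,0],[0,0,0],[0,0,0],[0,0,0],[0,0,0],[0,0,0]], jaw=[80,80,80,80,80,80,80,80,80,80,80,80,80,80,80,80,80,80,80])

```text
t: 15.8
position: [0.4121, 0.1391, 0.1138]
tcp_rot: [-0.001, 0.987, 0.162, -0.009]
ft_force: [-0.9, -0.1, 0.1]
width: 0.0689
grasp_force: 0.0
```

```bash
cat > wl.py <<'E'
from h import *
im,d,K,T=grab("wrist"); p,R,s=cur()
c=min([c for c in cases(im,d,K,T) if c[2]>35],key=lambda c:np.hypot(c[0]-p[0]*1e3,c[1]-p[1]*1e3)); print(np.round(c,1))
ang=np.degrees(np.arctan2(R[1,1],R[0,1])); n=c[4]+90; n+=180*np.round((ang-n)/180)
if c[3]>48: n=c[4]+90*np.round((ang-c[4])/90)
plan(([c[0]/1e3,c[1]/1e3,.025],down(n)))
E
python3 wl.py
```

```text
[423.3 139.1  56.1  39.6  18.7 263.1 193.5]
rot [-0.004  0.014 -0.001] rows 0.1 | travel [ 8.6  3.2 91.9] rows 1.9
```

Call:
arm_command(travel=[[8,3.5,0],[0,0,30],[0,0,30],[0,0,30],[0,0,1],[0,0,0],[0,0,0],[0,0,0],[0,0,0],[0,0,0],[0,0,-40],[0,0,-50],[0,0,-50],[0,0,-50],[0,0,0]], rot=[[-0.004,0.014,0],[0,0,0],[0,0,0],[0,0,0],[0,0,0],[0,0,0],[0,0,0],[0,0,0],[0,0,0],[0,0,0],[0,0,0],[0,0,0],[0,0,0],[0,0,0],[0,0,0]], jaw=[80,80,80,80,80,0,0,0,0,0,0,0,0,0,0])

```text
t: 17.35
position: [0.4295, 0.1398, 0.2288]
tcp_rot: [-0.001, 0.987, 0.161, 0.011]
ft_force: [1.0, -0.7, -1.8]
width: 0.0388
grasp_force: 61.1
```

```bash
python3 - <<'E'
from h import *
place()
E
```

```text
rot [ 0.22   0.29  -1.155] rows 8.2 | travel [-22.7 255.   -4.2] rows 5.3
rot [-0. -0.  0.] rows 0.0 | travel [-0. -0. 50.] rows 1.0
down pose [0.6833 0.1149 0.178 ]
```

Call:
arm_command(travel=[[0,0,0],[0,0,0],[0,0,0],[0,0,0],[0,0,0],[0,0,0],[0,0,0],[0,0,0],[0,0,0],[-3.5,42,-2],[-3.5,42,-2],[-3.5,42,-2],[-3.5,42,-2],[-3.5,42,-2],[-3.5,42,-2],[0,0,0],[0,0,0]], rot=[[0.0245,0.032,-0.128],[0.0245,0.032,-0.128],[0.0245,0.032,-0.128],[0.0245,0.032,-0.128],[0.0245,0.032,-0.128],[0.0245,0.032,-0.128],[0.0245,0.032,-0.128],[0.0245,0.032,-0.128],[0.0245,0.032,-0.128],[0,0,0],[0,0,0],[0,0,0],[0,0,0],[0,0,0],[0,0,0],[0,0,0],[0,0,0]], jaw=[0,0,0,0,0,0,0,0,0,0,0,0,0,0,0,0,0])

```text
t: 19.05
position: [0.6746, 0.0951, 0.2173]
tcp_rot: [-0.123, 0.725, 0.668, 0.119]
ft_force: [-1.0, -0.2, -0.9]
width: 0.0387
grasp_force: 61.2
```

```bash
python3 - <<'E'
from h import *
place(); print(cur()[2]["width"])
E
```

```text
rot [-0.017  0.005 -0.009] rows 0.1 | travel [ 5.7  7.2 -6.1] rows 0.2
rot [-0. -0.  0.] rows 0.0 | travel [-0. -0. 50.] rows 1.0
down pose [0.6833 0.1149 0.178 ]
0.038743157486248014
```

Call:
arm_command(travel=[[5,6.5,0],[0,0,15],[0,0,15],[0,0,10],[0,0,5],[0,0,2],[0,0,0]], rot=[[-0.017,0.005,-0.009],[0,0,0],[0,0,0],[0,0,0],[0,0,0],[0,0,0],[0,0,0]], jaw=[0,0,0,0,0,0,0])

```text
t: 19.75
position: [0.6849, 0.114, 0.1828]
tcp_rot: [-0.114, 0.722, 0.67, 0.131]
ft_force: [-8.5, -13.0, 31.8]
width: 0.0387
grasp_force: 66.9
```

```bash
python3 - <<'E'
from h import *
p,R,s=cur(); print(np.round(LANE.T@(p-O)*1000,1), s["ft_force"])
E
```

```text
[300.9   1.6 -31.7] [ -8.5394431  -13.00256396  31.79068536]
```

Call:
arm_command(travel=[[0,0,-5],[0,-1.5,0],[0,0,0]], rot=[[0,0,0],[0,0,0],[0,0,0]], jaw=[0,0,0])

```text
t: 20.05
position: [0.682, 0.1136, 0.1826]
tcp_rot: [-0.116, 0.722, 0.67, 0.129]
ft_force: [0.4, -5.3, 11.9]
width: 0.0388
grasp_force: 64.4
```

```bash
python3 - <<'E'
from h import *
p,R,s=cur(); print(np.round(LANE.T@(p-O)*1000,1), s["ft_force"]); place()
im,d,K,T=grab("wrist"); cv2.imwrite("pics/w3.png",im[:,:,::-1])
im,d,K,T=grab("scene"); cv2.imwrite("pics/s3.png",cv2.resize(im[130:330,220:400,::-1],None,fx=3,fy=3))
W=world(d,K,T); L=(W-O)@np.c_[CX,CY,CZ]*1000
m=(im.min(-1)>120)&(abs(L[...,0]-300)<45)&(L[...,2]>15)&(L[...,2]<60)&(abs(L[...,1])<40)
print(np.round(np.nanpercentile(L[m],[2,50,98],axis=0),1))
E
```

```text
[300.3  -1.2 -31.8] [ 0.44878135 -5.29168893 11.94694872]
rot [0.006 0.    0.001] rows 0.0 | travel [ -0.3   1.2 -45.2] rows 0.9
rot [-0. -0.  0.] rows 0.0 | travel [-0. -0. 50.] rows 1.0
down pose [0.6833 0.1149 0.178 ]
[[264.4 -18.9  19.7]
 [283.5   2.   40.6]
 [313.2  20.1  44.2]]
```

View pics/s3.png

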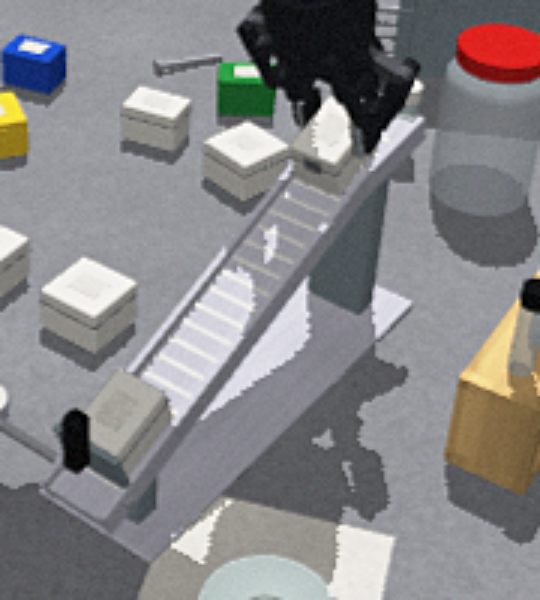

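View pics/w3.png

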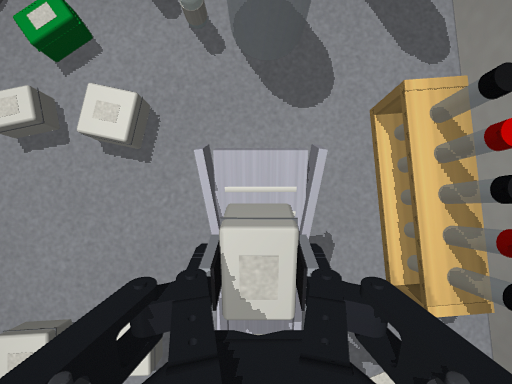

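The case sits centred in the lead-in (crop 330,140; wrist view 259,265). Its top is about 40 mm above the rollers, so it is resting on them and I can release.

Call:
arm_command(travel=[[0,1,0],[0,0,0],[0,0,0],[0,0,0],[0,0,0],[0,0,0],[0,0,0],[0,0,0],[0,0,0],[0,0,-40],[0,0,-40],[0,0,0]], rot=[[0,0,0],[0,0,0],[0,0,0],[0,0,0],[0,0,0],[0,0,0],[0,0,0],[0,0,0],[0,0,0],[0,0,0],[0,0,0],[0,0,0]], jaw=[0,60,75,75,75,75,75,75,75,75,75,75])

```text
t: 21.35
position: [0.6827, 0.0849, 0.2635]
tcp_rot: [-0.113, 0.722, 0.67, 0.131]
ft_force: [0.4, 0.8, 0.6]
width: 0.0643
grasp_force: 0.0
```

```bash
python3 - <<'E'
from lane import *
lane("scene")
import look
plan(([.4225,.2684,.23],down(-82)),([.4225,.2684,.08],None))
E
```

```text
scene top-face px per cm: [44 66 63 65 65 66 62 61 65 59 40  0  0  0  0  0  0  0  0  0  0  0  0  0
  0  0  0  0  0  0  0  0  0  0]
[422.5 268.1  55.8  40.6   7.9 163.1 219.8]
[528.8 255.3  56.2  55.7  73.6 168.7 179.4]
rot [-0.232 -0.297  1.341] rows 9.6 | travel [-230.3 -216.5   27.6] rows 6.6
rot [0. 0. 0.] rows 0.0 | travel [  0.   0. 150.] rows 3.1
```

Call:
arm_command(travel=[[0,0,0],[0,0,0],[0,0,0],[0,0,0],[0,0,0],[0,0,0],[0,0,0],[0,0,0],[0,0,0],[0,0,0],[-33,-31,4],[-33,-31,4],[-33,-31,4],[-33,-31,4],[-33,-31,4],[-33,-31,4],[-33,-31,4],[0,0,45],[0,0,45],[0,0,20]], rot=[[-0.023,-0.03,0.134],[-0.023,-0.03,0.134],[-0.023,-0.03,0.134],[-0.023,-0.03,0.134],[-0.023,-0.03,0.134],[-0.023,-0.03,0.134],[-0.023,-0.03,0.134],[-0.023,-0.03,0.134],[-0.023,-0.03,0.134],[-0.023,-0.03,0.134],[0,0,0],[0,0,0],[0,0,0],[0,0,0],[0,0,0],[0,0,0],[0,0,0],[0,0,0],[0,0,0],[0,0,0]], jaw=[80,80,80,80,80,80,80,80,80,80,80,80,80,80,80,80,80,80,80,80])

```text
t: 23.45
position: [0.4154, 0.2677, 0.1134]
tcp_rot: [0.002, 0.997, 0.072, -0.007]
ft_force: [-0.6, -0.6, -0.4]
width: 0.0684
grasp_force: 0.0
```

```bash
python3 wl.py
```

```text
[423.8 269.6  56.4  39.6   8.2 257.2 196.6]
rot [0.003 0.017 0.   ] rows 0.1 | travel [ 9.7 -1.3 86.2] rows 1.8
```

Call:
arm_command(travel=[[8,-1,0],[0,0,30],[0,0,30],[0,0,27],[0,0,0],[0,0,0],[0,0,0],[0,0,0],[0,0,0],[0,0,0],[0,0,-40],[0,0,-50],[0,0,-50],[0,0,-50],[0,0,0],[0,0,0]], rot=[[0.003,0.017,0],[0,0,0],[0,0,0],[0,0,0],[0,0,0],[0,0,0],[0,0,0],[0,0,0],[0,0,0],[0,0,0],[0,0,0],[0,0,0],[0,0,0],[0,0,0],[0,0,0],[0,0,0]], jaw=[80,80,80,80,80,0,0,0,0,0,0,0,0,0,0,0])

```text
t: 25.1
position: [0.4276, 0.2711, 0.2253]
tcp_rot: [-0.003, 0.997, 0.071, 0.008]
ft_force: [0.6, 0.3, -1.0]
width: 0.0385
grasp_force: 61.1
```

```bash
python3 - <<'E'
from h import *
place()
E
```

```text
rot [ 0.242  0.277 -1.337] rows 9.5 | travel [-144.4  266.8  -52.2] rows 6.4
rot [-0. -0.  0.] rows 0.0 | travel [-0. -0. 50.] rows 1.0
down pose [0.6833 0.1149 0.178 ]
```

Call:
arm_command(travel=[[0,0,0],[0,0,0],[0,0,0],[0,0,0],[0,0,0],[0,0,0],[0,0,0],[0,0,0],[0,0,0],[0,0,0],[-20.5,38,-8],[-20.5,38,-8],[-20.5,38,-8],[-20.5,38,-8],[-20.5,38,-8],[-20.5,38,-8],[-20.5,38,-8],[0,0,0],[0,0,0]], rot=[[0.0242,0.0277,-0.134],[0.0242,0.0277,-0.134],[0.0242,0.0277,-0.134],[0.0242,0.0277,-0.134],[0.0242,0.0277,-0.134],[0.0242,0.0277,-0.134],[0.0242,0.0277,-0.134],[0.0242,0.0277,-0.134],[0.0242,0.0277,-0.134],[0.0242,0.0277,-0.134],[0,0,0],[0,0,0],[0,0,0],[0,0,0],[0,0,0],[0,0,0],[0,0,0],[0,0,0],[0,0,0]], jaw=[0,0,0,0,0,0,0,0,0,0,0,0,0,0,0,0,0,0,0])

```text
t: 27.0
position: [0.6797, 0.0967, 0.2216]
tcp_rot: [-0.121, 0.722, 0.67, 0.123]
ft_force: [0.6, 0.1, -0.9]
width: 0.0387
grasp_force: 61.2
```

```bash
python3 - <<'E'
from h import *
place(); print(cur()[2]["width"])
E
```

```text
rot [-0.009  0.003 -0.002] rows 0.1 | travel [ 2.4  2.2 -2.7] rows 0.1
rot [-0. -0.  0.] rows 0.0 | travel [-0. -0. 50.] rows 1.0
down pose [0.6833 0.1149 0.178 ]
0.03871165699574358
```

Call:
arm_command(travel=[[2,2,0],[0,0,15],[0,0,15],[0,0,10],[0,0,3],[0,0,0],[0,0,0]], rot=[[-0.009,0.003,-0.002],[0,0,0],[0,0,0],[0,0,0],[0,0,0],[0,0,0],[0,0,0]], jaw=[0,0,0,0,0,0,0])

```text
t: 27.7
position: [0.6841, 0.1141, 0.1866]
tcp_rot: [-0.115, 0.721, 0.671, 0.13]
ft_force: [-1.9, -3.8, 8.5]
width: 0.0384
grasp_force: 63.8
```

```bash
python3 - <<'E'
from h import *
p,R,s=cur(); print(np.round(LANE.T@(p-O)*1000,1), s["ft_force"]); place()
im,d,K,T=grab("scene")
W=world(d,K,T); L=(W-O)@np.c_[CX,CY,CZ]*1000
m=(im.min(-1)>120)&(abs(L[...,0]-300)<45)&(L[...,2]>15)&(L[...,2]<60)&(abs(L[...,1])<40)
print(np.round(np.nanpercentile(L[m],[2,50,98],axis=0),1))
E
```

```text
[302.3   0.9 -35.4] [-1.87500052 -3.77253338  8.46634321]
rot [0.006 0.    0.005] rows 0.0 | travel [ -2.3  -0.9 -41.6] rows 0.9
rot [-0. -0.  0.] rows 0.0 | travel [-0. -0. 50.] rows 1.0
down pose [0.6833 0.1149 0.178 ]
[[ 2.644e+02 -2.120e+01  1.780e+01]
 [ 2.850e+02 -2.000e-01  4.060e+01]
 [ 3.153e+02  1.760e+01  4.380e+01]]
```

Call:
arm_command(travel=[[0,-1,0],[0,0,0],[0,0,0],[0,0,0],[0,0,0],[0,0,0],[0,0,0],[0,0,0],[0,0,0],[0,0,-40],[0,0,-40],[0,0,0]], rot=[[0,0,0],[0,0,0],[0,0,0],[0,0,0],[0,0,0],[0,0,0],[0,0,0],[0,0,0],[0,0,0],[0,0,0],[0,0,0],[0,0,0]], jaw=[0,60,75,75,75,75,75,75,75,75,75,75])

```text
t: 28.95
position: [0.6833, 0.0849, 0.2684]
tcp_rot: [-0.112, 0.721, 0.671, 0.132]
ft_force: [0.7, 0.0, 0.7]
width: 0.0635
grasp_force: 0.0
```

```bash
python3 - <<'E'
from lane import *
lane("scene")
import look
for c in cases(*grab("scene")): print(np.round(c,1))
plan(([.423,-.132,.24],down(-77.6)),([.423,-.132,.1],None))
E
```

```text
scene top-face px per cm: [43 67 68 65 60 64 68 61 61 64 59 61 60 54 55 57 15  0  0  0  0  0  0  0
  0  0  0  0  0  0  0  0  0  0]
[528.5 255.   56.8  56.   73.5 168.7 179.5]
[ 658.6 -176.1   51.4   30.6   -5.6  245.9  293.9]
[ 594.8 -160.5   57.7    9.7   -4.1  227.   275.7]
[ 427.1 -138.8   59.1   45.    13.1  174.8  239.8]
[691.9 132.5  46.2  23.9   4.9 334.9 220.9]
[536.7  -1.4  60.9  59.7  86.3 249.  226.3]
[432.1  -6.2  61.7  60.9 -88.9 213.4 211.9]
[718.1 324.5  69.8  34.6  13.  377.6 188.1]
[533.3 247.9  63.   61.5 -16.7 301.8 178.5]
rot [-0.219 -0.303  1.267] rows 9.1 | travel [-298.4  158.2   20.6] rows 7.0
rot [0. 0. 0.] rows 0.0 | travel [  0.   0. 140.] rows 2.9
```

Call:
arm_command(travel=[[0,0,0],[0,0,0],[0,0,0],[0,0,0],[0,0,0],[0,0,0],[0,0,0],[0,0,0],[0,0,0],[0,0,0],[-43,22.5,3],[-43,22.5,3],[-43,22.5,3],[-43,22.5,3],[-43,22.5,3],[-43,22.5,3],[-43,22.5,3],[0,0,45],[0,0,45],[0,0,30]], rot=[[-0.022,-0.03,0.127],[-0.022,-0.03,0.127],[-0.022,-0.03,0.127],[-0.022,-0.03,0.127],[-0.022,-0.03,0.127],[-0.022,-0.03,0.127],[-0.022,-0.03,0.127],[-0.022,-0.03,0.127],[-0.022,-0.03,0.127],[-0.022,-0.03,0.127],[0,0,0],[0,0,0],[0,0,0],[0,0,0],[0,0,0],[0,0,0],[0,0,0],[0,0,0],[0,0,0],[0,0,0]], jaw=[80,80,80,80,80,80,80,80,80,80,80,80,80,80,80,80,80,80,80,80])

```text
t: 31.1
position: [0.4173, -0.1299, 0.1143]
tcp_rot: [-0.002, 0.994, 0.106, -0.001]
ft_force: [0.1, 0.3, -0.2]
width: 0.0685
grasp_force: 0.0
```

```bash
python3 wl.py
```

```text
[ 424.4 -133.2   56.2   39.6   12.1  264.4  200.2]
rot [-0.008  0.007  0.003] rows 0.1 | travel [ 8.5  6.5 84.7] rows 1.8
```

Call:
arm_command(travel=[[7.5,5.5,0],[0,0,30],[0,0,30],[0,0,26],[0,0,0],[0,0,0],[0,0,0],[0,0,0],[0,0,0],[0,0,0],[0,0,-40],[0,0,-50],[0,0,-50],[0,0,-50],[0,0,0],[0,0,0]], rot=[[-0.008,0.007,0],[0,0,0],[0,0,0],[0,0,0],[0,0,0],[0,0,0],[0,0,0],[0,0,0],[0,0,0],[0,0,0],[0,0,0],[0,0,0],[0,0,0],[0,0,0],[0,0,0],[0,0,0]], jaw=[80,80,80,80,80,0,0,0,0,0,0,0,0,0,0,0])

```text
t: 32.75
position: [0.4287, -0.1347, 0.2256]
tcp_rot: [0.004, 0.994, 0.107, 0.007]
ft_force: [0.3, -0.0, -1.8]
width: 0.0387
grasp_force: 61.1
```

```bash
python3 - <<'E'
from h import *
place()
E
```

```text
rot [ 0.241  0.294 -1.264] rows 9.0 | travel [235.7 235.   86.5] rows 7.2
rot [-0. -0.  0.] rows 0.0 | travel [-0. -0. 50.] rows 1.0
down pose [0.6833 0.1149 0.178 ]
```

Call:
arm_command(travel=[[0,0,0],[0,0,0],[0,0,0],[0,0,0],[0,0,0],[0,0,0],[0,0,0],[0,0,0],[0,0,0],[0,0,0],[29,29,10],[29,29,10],[29,29,10],[29,29,10],[29,29,10],[29,29,10],[29,29,10],[29,29,10],[0,0,0],[0,0,0]], rot=[[0.0241,0.0294,-0.126],[0.0241,0.0294,-0.126],[0.0241,0.0294,-0.126],[0.0241,0.0294,-0.126],[0.0241,0.0294,-0.126],[0.0241,0.0294,-0.126],[0.0241,0.0294,-0.126],[0.0241,0.0294,-0.126],[0.0241,0.0294,-0.126],[0.0241,0.0294,-0.126],[0,0,0],[0,0,0],[0,0,0],[0,0,0],[0,0,0],[0,0,0],[0,0,0],[0,0,0],[0,0,0],[0,0,0]], jaw=[0,0,0,0,0,0,0,0,0,0,0,0,0,0,0,0,0,0,0,0])

```text
t: 34.75
position: [0.6772, 0.0928, 0.223]
tcp_rot: [-0.122, 0.724, 0.668, 0.124]
ft_force: [-0.5, -0.3, -2.0]
width: 0.0387
grasp_force: 61.1
```

```bash
python3 - <<'E'
from h import *
place(); print(cur()[2]["width"])
E
```

```text
rot [-0.009 -0.001 -0.006] rows 0.1 | travel [ 5.7  4.4 -0. ] rows 0.2
rot [-0. -0.  0.] rows 0.0 | travel [-0. -0. 50.] rows 1.0
down pose [0.6833 0.1149 0.178 ]
0.038651362279540254
```

Call:
arm_command(travel=[[5,4,0],[0,0,15],[0,0,15],[0,0,10],[0,0,4],[0,0,0],[0,0,0]], rot=[[-0.009,0,-0.006],[0,0,0],[0,0,0],[0,0,0],[0,0,0],[0,0,0],[0,0,0]], jaw=[0,0,0,0,0,0,0])

```text
t: 35.45
position: [0.684, 0.111, 0.1866]
tcp_rot: [-0.117, 0.723, 0.669, 0.13]
ft_force: [0.1, -3.3, 4.4]
width: 0.0387
grasp_force: 62.5
```

```bash
cat > chk.py <<'E'
from h import *
p,R,s=cur(); print(np.round(LANE.T@(p-O)*1000,1), s["ft_force"])
im,d,K,T=grab("scene")
W=world(d,K,T); L=(W-O)@np.c_[CX,CY,CZ]*1000
m=(im.min(-1)>120)&(abs(L[...,0]-300)<45)&(L[...,2]>15)&(L[...,2]<60)&(abs(L[...,1])<40)
print(np.round(np.nanpercentile(L[m],[2,50,98],axis=0),1))
E
python3 chk.py
```

```text
[299.3   1.  -36.4] [ 0.10264038 -3.2830378   4.39808348]
[[262.  -21.1  16.6]
 [281.9  -1.2  41. ]
 [314.   16.9  45.4]]
```

Call:
arm_command(travel=[[0,-1,1],[0,0,0],[0,0,0],[0,0,0],[0,0,0],[0,0,0],[0,0,0],[0,0,0],[0,0,0],[0,0,-40],[0,0,-40],[0,0,0]], rot=[[0,0,0],[0,0,0],[0,0,0],[0,0,0],[0,0,0],[0,0,0],[0,0,0],[0,0,0],[0,0,0],[0,0,0],[0,0,0],[0,0,0]], jaw=[0,60,75,75,75,75,75,75,75,75,75,75])

```text
t: 36.7
position: [0.6834, 0.0827, 0.2682]
tcp_rot: [-0.113, 0.722, 0.669, 0.133]
ft_force: [-0.0, -0.4, 1.3]
width: 0.0641
grasp_force: 0.0
```

```bash
python3 - <<'E'
from lane import *
lane("scene")
import look
p,R,s=cur()
for a in(73.5,-16.5):
  plan(([.5285,.255,.24],down(a)),([.5285,.255,.1],None))
E
```

```text
scene top-face px per cm: [47 65 67 65 59 67 61 66 61 63 53 64 59 59 56 53 57 53 58 50 54 43  1  0
  0  0  0  0  0  0  0  0  0  0]
[528.1 255.3  56.6  56.4 -17.3 168.7 179.5]
rot [ 0.245 -0.289 -1.345] rows 9.6 | travel [195.3 120.6  22.4] rows 4.8
rot [0. 0. 0.] rows 0.0 | travel [  0.   0. 140.] rows 2.9
rot [-0.029 -0.35   0.209] rows 2.5 | travel [ 120.6 -195.3   22.4] rows 4.8
rot [0. 0. 0.] rows 0.0 | travel [  0.   0. 140.] rows 2.9
```

All four narrow cases lie in the lane, s = 0 to about 220 mm. Now the wide ones.

Call:
arm_command(travel=[[0,0,0],[0,0,0],[0,0,0],[0,0,0],[0,0,0],[0,0,0],[0,0,0],[0,0,0],[0,0,0],[0,0,0],[39,24,4],[39,24,4],[39,24,4],[39,24,4],[39,24,4],[0,0,45],[0,0,45],[0,0,25],[0,0,0]], rot=[[0.0245,-0.029,-0.1345],[0.0245,-0.029,-0.1345],[0.0245,-0.029,-0.1345],[0.0245,-0.029,-0.1345],[0.0245,-0.029,-0.1345],[0.0245,-0.029,-0.1345],[0.0245,-0.029,-0.1345],[0.0245,-0.029,-0.1345],[0.0245,-0.029,-0.1345],[0.0245,-0.029,-0.1345],[0,0,0],[0,0,0],[0,0,0],[0,0,0],[0,0,0],[0,0,0],[0,0,0],[0,0,0],[0,0,0]], jaw=[80,80,80,80,80,80,80,80,80,80,100,100,100,100,100,100,100,100,100])

```text
t: 38.7
position: [0.5222, 0.2534, 0.1191]
tcp_rot: [-0.007, 0.142, 0.99, -0.003]
ft_force: [-1.1, -0.1, 0.0]
width: 0.0852
grasp_force: 0.0
```

```bash
python3 wl.py; python3 - <<'E'
from lane import *
lane("scene")
E
```

```text
[528.1 257.2  57.6  55.6 -16.1 265.4 212.3]
rot [-0.005 -0.009 -0.005] rows 0.1 | travel [-2.8  4.1 97.5] rows 2.0
scene top-face px per cm: [52 61 66 64 63 67 61 64 62 56 60 60 62 55 54 60 51 57 56 48 60 43  0  0
  0  0  0  0  0  0  0  0  0  0]
```

Call:
arm_command(travel=[[-4,3,0],[0,0,32],[0,0,32],[0,0,33],[0,0,0],[0,0,0],[0,0,0],[0,0,0],[0,0,0],[0,0,0],[0,0,-40],[0,0,-50],[0,0,-50],[0,0,0],[0,0,0]], rot=[[-0.005,-0.009,0],[0,0,0],[0,0,0],[0,0,0],[0,0,0],[0,0,0],[0,0,0],[0,0,0],[0,0,0],[0,0,0],[0,0,0],[0,0,0],[0,0,0],[0,0,0],[0,0,0]], jaw=[100,100,100,100,100,0,0,0,0,0,0,0,0,0,0])

```text
t: 40.3
position: [0.5332, 0.257, 0.1726]
tcp_rot: [0.006, 0.143, 0.99, 0.003]
ft_force: [-0.8, -0.2, -2.5]
width: 0.0547
grasp_force: 64.7
```

```bash
python3 - <<'E'
from h import *
plan(([.588,-.32,.19],None),([.588,-.32,.08],None))
E
```

```text
rot [0. 0. 0.] rows 0.0 | travel [-216.  -537.8  -19.3] rows 12.1
rot [0. 0. 0.] rows 0.0 | travel [  1.2  -0.9 110. ] rows 2.3
```

Call:
arm_command(travel=[[-15.4,-38.4,-1.4],[-15.4,-38.4,-1.4],[-15.4,-38.4,-1.4],[-15.4,-38.4,-1.4],[-15.4,-38.4,-1.4],[-15.4,-38.4,-1.4],[-15.4,-38.4,-1.4],[-15.4,-38.4,-1.4],[-15.4,-38.4,-1.4],[-15.4,-38.4,-1.4],[-15.4,-38.4,-1.4],[-15.4,-38.4,-1.4],[-15.4,-38.4,-1.4],[-15.4,-38.4,-1.4],[0,0,0],[0,0,40],[0,0,40],[0,0,0],[0,0,0]], rot=[[0,0,0],[0,0,0],[0,0,0],[0,0,0],[0,0,0],[0,0,0],[0,0,0],[0,0,0],[0,0,0],[0,0,0],[0,0,0],[0,0,0],[0,0,0],[0,0,0],[0,0,0],[0,0,0],[0,0,0],[0,0,0],[0,0,0]], jaw=[0,0,0,0,0,0,0,0,0,0,0,0,0,0,0,0,0,0,0])

```text
t: 42.2
position: [0.5851, -0.3189, 0.1058]
tcp_rot: [0.001, 0.143, 0.99, 0.003]
ft_force: [0.2, -0.8, -0.9]
width: 0.0544
grasp_force: 64.7
```

```bash
python3 - <<'E'
from h import *
plan(([.588,-.32,.038],None)); print(cur()[0],cur()[2]['width'])
E
```

```text
rot [0. 0. 0.] rows 0.0 | travel [-3.  -0.6 67.8] rows 1.4
[ 0.58512156 -0.31893773  0.10583314] 0.0543517235463592
```

Call:
arm_command(travel=[[0,0,25],[0,0,25],[0,0,15],[0,0,0]], rot=[[0,0,0],[0,0,0],[0,0,0],[0,0,0]], jaw=[0,0,0,0])

```text
t: 42.6
position: [0.5863, -0.3193, 0.0417]
tcp_rot: [0.002, 0.143, 0.99, 0.002]
ft_force: [-0.5, 0.2, -2.8]
width: 0.0545
grasp_force: 64.7
```

Call:
arm_command(travel=[[0,0,3],[0,0,0]], rot=[[0,0,0],[0,0,0]], jaw=[0,0])

```text
t: 42.8
position: [0.588, -0.3207, 0.0415]
tcp_rot: [0.004, 0.143, 0.99, 0.001]
ft_force: [-0.1, 0.1, -2.6]
width: 0.0544
grasp_force: 64.7
```

Call:
arm_command(travel=[[0,0,3],[0,0,2],[0,0,0]], rot=[[0,0,0],[0,0,0],[0,0,0]], jaw=[0,0,0])

```text
t: 43.1
position: [0.5879, -0.3207, 0.0367]
tcp_rot: [0.004, 0.143, 0.99, 0.001]
ft_force: [-2.5, 0.8, 7.1]
width: 0.0543
grasp_force: 65.7
```

Contact with the floor. Release and rise.

Call:
arm_command(travel=[[0,0,0],[0,0,0],[0,0,0],[0,0,-40],[0,0,-50],[0,0,-50],[0,0,0],[0,0,0]], rot=[[0,0,0],[0,0,0],[0,0,0],[0,0,0],[0,0,0],[0,0,0],[0,0,0],[0,0,0]], jaw=[80,80,80,80,80,80,80,80])

```text
t: 43.9
position: [0.5873, -0.3212, 0.1774]
tcp_rot: [0.005, 0.143, 0.99, 0.001]
ft_force: [-0.5, 0.2, -0.7]
width: 0.0685
grasp_force: 0.0
```

```bash
python3 - <<'E'
import look
from lane import *
lane()
plan(([.533,.006,.19],down(90)),([.533,.006,.1],None))
plan(([.533,.006,.19],down(0)),([.533,.006,.1],None))
E
```

```text
[428.7   0.6  55.1  54.9  89.4 265.3 216.7]
[ 5.333e+02  5.800e+00  5.350e+01  5.320e+01 -4.000e-01  2.630e+02
  1.770e+02]
[ 582.3 -317.5   58.5   58.4  -15.2  383.8  158. ]
scene top-face px per cm: [43 69 64 65 62 64 64 62 64 56 59 61 57 59 55 57 58 56 51 54 52 46  0  0
  0  0  0  0  0  0  0  0  0  0]
rot [ 0.004  0.005 -0.287] rows 2.0 | travel [ 52.4 326.  -16.7] rows 6.9
rot [0. 0. 0.] rows 0.0 | travel [ 0.  0. 90.] rows 1.9
rot [7.000e-03 1.000e-03 1.284e+00] rows 9.2 | travel [326.  -52.4 -16.7] rows 6.9
rot [0. 0. 0.] rows 0.0 | travel [ 0.  0. 90.] rows 1.9
```

Call:
arm_command(travel=[[0,0,0],[0,0,0],[6.5,40.7,-2],[6.5,40.7,-2],[6.5,40.7,-2],[6.5,40.7,-2],[6.5,40.7,-2],[6.5,40.7,-2],[6.5,40.7,-2],[6.5,40.7,-2],[0,0,35],[0,0,35],[0,0,0],[0,0,0]], rot=[[0.002,0.002,-0.144],[0.002,0.002,-0.143],[0,0,0],[0,0,0],[0,0,0],[0,0,0],[0,0,0],[0,0,0],[0,0,0],[0,0,0],[0,0,0],[0,0,0],[0,0,0],[0,0,0]], jaw=[80,80,80,80,80,80,100,100,100,100,100,100,100,100])

```text
t: 45.4
position: [0.5325, 0.0052, 0.1186]
tcp_rot: [-0.001, -0.0, 1.0, -0.0]
ft_force: [0.7, -0.1, 0.7]
width: 0.0855
grasp_force: 0.0
```

```bash
python3 wl.py
```

```text
[532.5   5.5  57.6  55.5  -2.7 258.8 205.8]
rot [-0.001  0.001  0.047] rows 0.3 | travel [ 1.5  0.5 95.4] rows 2.0
```

Call:
arm_command(travel=[[0,0,0],[0,0,32],[0,0,32],[0,0,31],[0,0,0],[0,0,0],[0,0,0],[0,0,0],[0,0,0],[0,0,0],[0,0,-40],[0,0,-50],[0,0,-50],[0,0,0],[0,0,0]], rot=[[0,0,0.04],[0,0,0],[0,0,0],[0,0,0],[0,0,0],[0,0,0],[0,0,0],[0,0,0],[0,0,0],[0,0,0],[0,0,0],[0,0,0],[0,0,0],[0,0,0],[0,0,0]], jaw=[100,100,100,100,100,0,0,0,0,0,0,0,0,0,0])

```text
t: 46.95
position: [0.5359, 0.0051, 0.1685]
tcp_rot: [0.004, 0.02, 1.0, -0.001]
ft_force: [0.6, 0.2, -1.6]
width: 0.0549
grasp_force: 64.2
```

```bash
python3 - <<'E'
from h import *
plan(([.5,-.318,.17],None),([.5,-.318,.08],None))
E
```

```text
rot [0. 0. 0.] rows 0.0 | travel [  23.  -324.3   -1.2] rows 6.8
rot [0. 0. 0.] rows 0.0 | travel [ 0.8  0.1 90. ] rows 1.9
```

Call:
arm_command(travel=[[3,-40.5,0],[3,-40.5,0],[3,-40.5,0],[3,-40.5,0],[3,-40.5,0],[3,-40.5,0],[3,-40.5,0],[2,-40.5,0],[0,0,0],[0,0,40],[0,0,30],[0,0,20],[0,0,0]], rot=[[0,0,0],[0,0,0],[0,0,0],[0,0,0],[0,0,0],[0,0,0],[0,0,0],[0,0,0],[0,0,0],[0,0,0],[0,0,0],[0,0,0],[0,0,0]], jaw=[0,0,0,0,0,0,0,0,0,0,0,0,0])

```text
t: 48.25
position: [0.495, -0.3146, 0.0699]
tcp_rot: [-0.003, 0.02, 1.0, 0.002]
ft_force: [-0.2, 0.2, -1.3]
width: 0.0544
grasp_force: 64.2
```

Call:
arm_command(travel=[[0,0,18],[0,0,10],[0,0,3],[0,0,0]], rot=[[0,0,0],[0,0,0],[0,0,0],[0,0,0]], jaw=[0,0,0,0])

```text
t: 48.65
position: [0.4983, -0.3174, 0.0444]
tcp_rot: [0.001, 0.02, 1.0, -0.0]
ft_force: [0.9, 0.0, -0.2]
width: 0.0549
grasp_force: 64.2
```

Call:
arm_command(travel=[[0,0,3],[0,0,3],[0,0,0]], rot=[[0,0,0],[0,0,0],[0,0,0]], jaw=[0,0,0])

```text
t: 48.95
position: [0.4984, -0.3177, 0.0385]
tcp_rot: [0.001, 0.02, 1.0, -0.001]
ft_force: [0.4, 0.7, -1.0]
width: 0.0548
grasp_force: 64.2
```

Call:
arm_command(travel=[[0,0,2],[0,0,1.5],[0,0,0]], rot=[[0,0,0],[0,0,0],[0,0,0]], jaw=[0,0,0])

```text
t: 49.25
position: [0.4983, -0.3176, 0.0347]
tcp_rot: [0.001, 0.02, 1.0, -0.0]
ft_force: [0.9, 0.4, -1.5]
width: 0.0547
grasp_force: 64.2
```

Call:
arm_command(travel=[[0,0,2],[0,0,2],[0,0,0]], rot=[[0,0,0],[0,0,0],[0,0,0]], jaw=[0,0,0])

```text
t: 49.55
position: [0.4987, -0.318, 0.0325]
tcp_rot: [0.001, 0.02, 1.0, -0.001]
ft_force: [-6.6, 3.5, 13.6]
width: 0.0548
grasp_force: 65.7
```

Call:
arm_command(travel=[[0,0,-1],[0,0,0],[0,0,0],[0,0,-40],[0,0,-50],[0,0,-50],[0,0,0],[0,0,0]], rot=[[0,0,0],[0,0,0],[0,0,0],[0,0,0],[0,0,0],[0,0,0],[0,0,0],[0,0,0]], jaw=[0,80,80,80,80,80,80,80])

```text
t: 50.35
position: [0.4992, -0.3184, 0.1741]
tcp_rot: [0.003, 0.02, 1.0, -0.002]
ft_force: [-0.1, 1.1, -1.3]
width: 0.0684
grasp_force: 0.0
```

```bash
python3 - <<'E'
import look
from lane import *
lane()
plan(([.4287,.0006,.18],down(90)),([.4287,.0006,.1],None))
E
```

```text
[428.7   0.6  55.1  54.9  89.4 265.3 216.7]
[ 494.7 -316.5   58.3   56.2   87.   384.7  191.7]
[ 582.7 -317.7   58.    57.4  -14.1  383.8  157.8]
scene top-face px per cm: [46 68 68 62 63 64 64 68 61 59 56 63 56 60 57 52 57 57 56 52 53 48  1  0
  0  0  0  0  0  0  0  0  0  0]
rot [ 0.     0.001 -0.04 ] rows 0.3 | travel [ 68.8 317.7  -9.5] rows 6.8
rot [0. 0. 0.] rows 0.0 | travel [ 0.  0. 80.] rows 1.7
```

Call:
arm_command(travel=[[0,0,0],[8.6,39.7,-1],[8.6,39.7,-1],[8.6,39.7,-1],[8.6,39.7,-1],[8.6,39.7,-1],[8.6,39.7,-1],[8.6,39.7,-1],[8.6,39.7,-1],[0,0,0],[0,0,35],[0,0,30],[0,0,0],[0,0,0]], rot=[[0,0,-0.04],[0,0,0],[0,0,0],[0,0,0],[0,0,0],[0,0,0],[0,0,0],[0,0,0],[0,0,0],[0,0,0],[0,0,0],[0,0,0],[0,0,0],[0,0,0]], jaw=[80,80,80,80,80,80,100,100,100,100,100,100,100,100])

```text
t: 51.85
position: [0.4282, -0.0002, 0.1133]
tcp_rot: [-0.001, 0.0, 1.0, -0.0]
ft_force: [-0.2, 0.5, 1.0]
width: 0.0852
grasp_force: 0.0
```

```bash
python3 wl.py
```

```text
[427.2   1.   57.5  55.5  -1.2 260.1 206.7]
rot [-0.001  0.001  0.021] rows 0.1 | travel [ 2.2  1.4 89.8] rows 1.9
```

Call:
arm_command(travel=[[1,1,0],[0,0,30],[0,0,30],[0,0,29],[0,0,0],[0,0,0],[0,0,0],[0,0,0],[0,0,0],[0,0,0],[0,0,-40],[0,0,-50],[0,0,-50],[0,0,0],[0,0,0]], rot=[[0,0,0.02],[0,0,0],[0,0,0],[0,0,0],[0,0,0],[0,0,0],[0,0,0],[0,0,0],[0,0,0],[0,0,0],[0,0,0],[0,0,0],[0,0,0],[0,0,0],[0,0,0]], jaw=[100,100,100,100,100,0,0,0,0,0,0,0,0,0,0])

```text
t: 53.4
position: [0.4301, 0.0008, 0.1685]
tcp_rot: [0.004, 0.01, 1.0, -0.001]
ft_force: [-0.4, -0.8, -1.4]
width: 0.0546
grasp_force: 64.2
```

```bash
python3 - <<'E'
from h import *
plan(([.417,-.315,.17],None),([.417,-.315,.034],None))
E
```

```text
rot [0. 0. 0.] rows 0.0 | travel [   6.7 -316.    -1. ] rows 6.6
rot [0. 0. 0.] rows 0.0 | travel [  1.1   0.2 136. ] rows 2.8
```

Call:
arm_command(travel=[[0,-39.5,0],[0,-39.5,0],[1,-39.5,0],[1,-39.5,0],[1,-39.5,0],[1,-39.5,0],[1,-39.5,0],[1,-39.5,0],[0,0,0],[0,0,40],[0,0,40],[0,0,30],[0,0,12],[0,0,3],[0,0,0],[0,0,0]], rot=[[0,0,0],[0,0,0],[0,0,0],[0,0,0],[0,0,0],[0,0,0],[0,0,0],[0,0,0],[0,0,0],[0,0,0],[0,0,0],[0,0,0],[0,0,0],[0,0,0],[0,0,0],[0,0,0]], jaw=[0,0,0,0,0,0,0,0,0,0,0,0,0,0,0,0])

```text
t: 55.0
position: [0.4175, -0.3159, 0.0427]
tcp_rot: [0.002, 0.01, 1.0, -0.002]
ft_force: [0.6, -0.5, -1.2]
width: 0.0548
grasp_force: 64.3
```

Call:
arm_command(travel=[[0,0,3],[0,0,3],[0,0,2],[0,0,2],[0,0,0]], rot=[[0,0,0],[0,0,0],[0,0,0],[0,0,0],[0,0,0]], jaw=[0,0,0,0,0])

```text
t: 55.5
position: [0.4164, -0.3151, 0.0321]
tcp_rot: [0.001, 0.01, 1.0, -0.001]
ft_force: [-6.7, 5.1, 14.2]
width: 0.0545
grasp_force: 66.1
```

Call:
arm_command(travel=[[0,0,-1],[0,0,0],[0,0,0],[0,0,-40],[0,0,-50],[0,0,-50],[-45,0,0],[-45,45,0],[-45,45,0],[0,45,-20],[0,45,-20],[0,45,-20],[0,0,0],[0,0,0]], rot=[[0,0,0],[0,0,0],[0,0,0],[0,0,0],[0,0,0],[0,0,0],[0,0,0],[0,0,0],[0,0,0],[0,0,0],[0,0,0],[0,0,0],[0,0,0],[0,0,0]], jaw=[0,80,80,80,80,80,80,80,80,80,80,80,80,80])

```text
t: 56.9
position: [0.5361, -0.1105, 0.2323]
tcp_rot: [0.002, 0.009, 1.0, -0.001]
ft_force: [-0.1, 0.1, -1.6]
width: 0.0682
grasp_force: 0.0
```

```bash
python3 - <<'E'
import look
from lane import *
lane()
im,d,K,T=grab("scene"); cv2.imwrite("pics/end.png",cv2.resize(im[:,:,::-1],(800,600)))
E
```

```text
[ 496.3 -303.4   54.4   31.9   -2.6  379.3  189.2]
[ 579.2 -312.3   49.7   49.6  -16.3  382.   159.3]
scene top-face px per cm: [47 68 64 66 60 68 64 60 61 61 56 62 52 58 61 55 54 57 55 50 54 47  0  0
  0  0  0  0  0  0  0  0  0  0]
```

View pics/end.png

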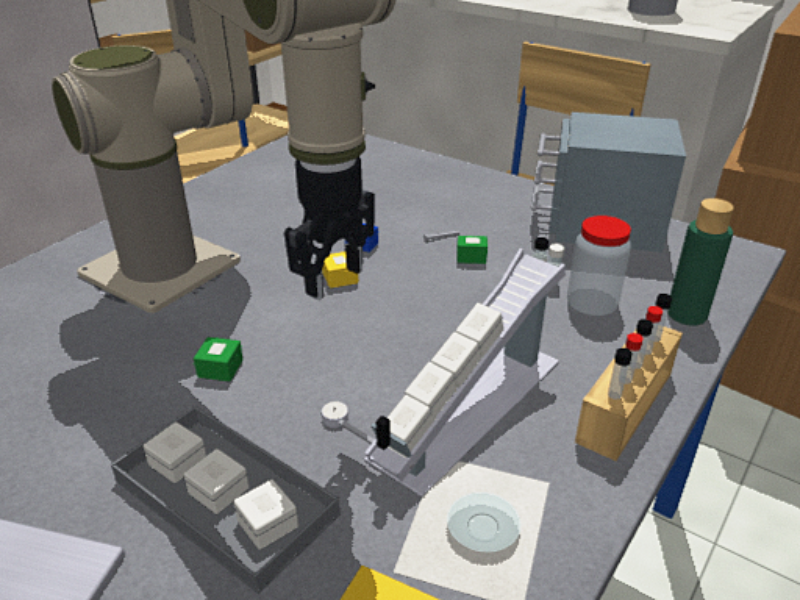

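The four narrow cases are closed up against the shut gate (from 405,420 to 485,320). The three wide ones lie in the tray, around (215,480), and the bystanders are untouched.

```bash
python3 -c "
from plant import robot
print(robot.job_done())"
```

```text
the job is handed in; nothing more can be done
None
```

The job is handed in: I shut the gate first, then loaded all four narrow cases, which lie closed up against it. The three wide cases are in the returns tray and nothing else was moved. The final camera check confirmed this at about 57 s; the judge returned no verdict.

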